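# Flip the inspection lens down over the brass tee

## Robot

A 7-joint arm with a two-finger parallel gripper is mounted at the origin on a cart in front of the work surface, level with it; the furniture and walls round the work are solid. World frame = base frame: x ahead of the robot, y to its left, z up, the work surface at z = 0. Lengths are in m, angles in degrees, forces in N, time in s.
With the tool pointing down it reaches from about 0.425 to 0.875 m from the base axis. Payload 4.7 kg.
Tool frame: the origin (TCP) lies between the finger pads; the fingertips stand 8 mm ahead of it and the grasp point (between the pads) lies 11 mm behind it (env.tip_extent is the distance from the TCP to the fingertips, in m); z points along the fingers, y is the line along which they close (so a half turn about z gives the same grasp; the last joint's range is limited). The gripper opens to 87 mm and grips with 3 to 60 N. Pads are 19 mm wide; open, the fingers measure 117 mm over their backs; the gripper's body (75 mm by 190 mm) begins 51 mm behind the grasp point.
Start: joints at [75.522, 18.392, -4.016, 83.108, 1.295, 78.541, -3.26], TCP at [0.171, -0.627, 0.204] pointing down, gripper open.
Joint ranges: [-163.93, 163.93], [-17.29, 119.83], [-79.2, 71.16], [3.27, 140.29], [-89.18, 269.18], [5.43, 117.66], [-154.24, 154.24]. Speed limits (degrees/s): [147.25, 147.25, 180, 180, 180, 180, 180].

## Interface

Orientations are given as [roll, pitch, yaw] about the fixed x, y, z axes, in that order (R = Rz(yaw) Ry(pitch) Rx(roll)).
In Python, from cell import sensors, vision, workorder, env gives the robot as it stands.
- The arm moves only by the tool drive_tool, never from a script. Its argument "moves" is a list of rows, each an object of numbers: "x", "y", "z": the shift along the tool's x, y, z in mm; "rx", "ry", "rz": the turn, a rotation vector about the tool's x, y, z in rad; "fingers": the closure, from -1 (fully open) to 1 (shut). In form: [{"x": .., "y": .., "z": .., "rx": .., "ry": .., "rz": .., "fingers": ..}, ...]. A call has 1 to 20 rows; each row is the pose to reach, as a shift and turn from the pose commanded when the call began, along the tool's axes at that moment; what a row does not reach only later rows make up. A row lasts 1/8 s, in which the tool goes at most 62.5 mm and 10.7 degrees, less where a joint would pass 70% of its speed; a pose out of reach is approached as far as the arm can. A call with a gripper value outside its range is refused whole. The fingers move at their own pace and stop on an object; "force" is the grip in N (left out, the last holds). Time passes only in rows, so rows that repeat a pose let the fingers close. It gives the time, the measured TCP pose, the force, the opening and the grip force at its end, in the units of the state.
- sensors.get_obs(): the state, without advancing time (a new reading comes with each control period).
- vision.read_camera(name): name is "side" or "top" or "wrist"; returns a dict with "image" (384x512x3 uint8, red, green, blue), "fx", "fy", "cx", "cy" (pixels), "k1" (the pictures are not rectified: a ray, as slopes to the right and down, at radius r is drawn at 1 + k1 r^2 times it, then the intrinsics apply), "R" (3x3) and "t" (3): a world point X has camera coordinates R X + t. Camera axes: x right, y down, z forward; pixel columns grow to the right and rows downward; lengths in m; the calibration is good to about 2 mm. A picture is of the moment at which its call begins. There is no depth.
- workorder.sign_off(): hands the job in; it is judged then, once.
The state is a dict: "time_s": time; "qpos": joint angles; "joint_velocities": joint speeds; "effort": joint torques, N m; "tool_pos": TCP position; "tool_rot": TCP orientation; "force": force on the tool from outside, world axes, zero at the start; "wrist_torque": the same for the moment, N m; "grip_width": finger opening in m; "grasp_force": force on a finger pad.
Only numpy, scipy, OpenCV 4.12 (cv2) and the standard library are available. Lean on these libraries where they do the work, as an engineer would, in place of code of your own. Each camera call takes 0.05 s, during which the arm holds its last target. There are 200 camera calls.

## Task

The brass tee on the bench is to be inspected: flip the blue-rimmed lens down over it, tipping it past its snap point so that it springs fully home, level over the tee. Leave the red-rimmed lens standing up and do not disturb the tee.

Things in the scene. Friction and masses are not known exactly. Their poses are not given: they have to be found in the camera images.
- blue_stand: Fixed stand of the blue-rimmed lens (mm): grey base 160x80; origin its underside centre, z up, yaw within 0.35 rad. In its frame: hinge pin along y at x=+50, z=85 (68 wide over its nuts). The flap, 107 long from the pin, is a 30 wide arm, clear lens in a blue ring (60 across, 9 thick, centre 60 from the pin), a 24 wide tab. Parked, its tip is at x=+85, z=186; push it towards -x.
- blue_lens (a joint): Angle of the blue-rimmed flap, rad: 0 = parked, leaning 19 degrees back to the stand's +x (upper stop, its start), 0.33 = upright, 1.9 = level over the steel block (lower stop). An over-centre spring drives it from about 0.87 to the stop on its side. Leaving the upper stop takes 1.5 to 3 N at tab or lens, less near the snap point; past it the flap springs down to -x by itself and stays.
- red_lens (a joint): Angle of the red-rimmed flap, same values. It belongs to a second stand of the same build, left or right of the blue one, its centre at least 160 mm away in y, with a hex nut on its block. It starts parked at 0 and must stay up.
- brass_tee: Brass tee fitting, 45x61x18 mm, lying loose on the blue stand's steel block (56x56, top 31 mm above the table, centred at x=-10 mm in the stand's frame, under the lowered lens). Origin at the centre of its underside. It stays where it lies.
There are look-alikes about, which are no part of the job. What is shaped like the brass_tee but brown or orange is not meant.

How it is judged (in metres and radians):
At the end, for the whole second after the job is handed in: The blue-rimmed lens is at rest on its lower stop (within 0.12 rad of level), the red-rimmed lens still stands up (within 0.2 rad of its parked stop) and the brass tee lies at rest within 15 mm of where it was (value of joint blue_lens above 1.78 rad and velocity of joint blue_lens between -0.1 and 0.1 rad/s and value of joint red_lens below 0.2 rad and distance of brass_tee from where it was at the start of the episode below 0.015 m and linear speed of brass_tee below 0.02 m/s); the robot touches nothing.
It fails at once if the red-rimmed lens is tipped off its parked stop (value of joint red_lens above 0.5 rad).
It fails at once if the brass tee is knocked out of its place (distance of brass_tee from where it was at the start of the episode above 0.025 m).
It also fails if it takes over 27 s, if anything falls off the work surface, if the arm or the gripper's body presses on something with over 40 N, if the wrist force passes 120 N, or if a joint passes its speed limit or range.

## Working session

There is one attempt and no reset: what is moved stays moved. The work goes in short steps, Python scripts to look and compute and a tool call to move; the robot and the scene stay as the last step left them, time stands still between calls to the robot, and variables do not carry over. Pictures are saved under pics/ and viewed, at most 10 in all, crops included, and the job is handed in when it is done.

Besides the shell and the picture viewer there is one more tool, called by a JSON object that holds its "api" and its "payload". drive_tool: Moves the arm, as the interface text tells. Its arguments: {"type":"object","properties":{"moves":{"type":"array"},"force":{"type":"number"}},"required":["moves"]}

```bash
mkdir -p pics; cat > h.py <<'E'
import numpy as np, cv2
from cell import sensors, vision, workorder, env
def ray(c,u,v):
    K=np.array([[c['fx'],0,c['cx']],[0,c['fy'],c['cy']],[0,0,1.]])
    xd=np.array([(u-c['cx'])/c['fx'],(v-c['cy'])/c['fy']]); x=xd.copy()
    for _ in range(20): x=xd/(1+c['k1']*(x@x))
    R=np.array(c['R']);return -R.T@np.array(c['t']), R.T@np.array([x[0],x[1],1])
def onz(c,u,v,z):
    o,d=ray(c,u,v); return o+d*(z-o[2])/d[2]
def tri(c1,p1,c2,p2):
    o1,d1=ray(c1,*p1);o2,d2=ray(c2,*p2)
    s=np.linalg.lstsq(np.c_[d1,-d2],o2-o1,rcond=None)[0]
    a,b=o1+s[0]*d1,o2+s[1]*d2; return (a+b)/2,np.linalg.norm(a-b)
def proj(c,X):
    q=np.array(c['R'])@X+np.array(c['t']); x=q[:2]/q[2]; x=x*(1+c['k1']*(x@x))
    return np.array([c['fx']*x[0]+c['cx'],c['fy']*x[1]+c['cy']])
E
python3 - <<'E'
from h import *
import pickle
C={n:vision.read_camera(n) for n in("side","top")}
pickle.dump(C,open('c.pkl','wb'))
for n in C:
    cv2.imwrite(f'pics/{n}0.png',cv2.resize(C[n]['image'][:,:,::-1],(800,600),interpolation=cv2.INTER_CUBIC))
    print(n,ray(C[n],256,192))
print(sensors.get_obs())
E
```

```text
side (array([ 0.376277  , -0.77865469,  0.55352903]), array([ 0.19992399,  0.81381829, -0.54637366]))
top (array([ 0.41123685, -0.06288138,  0.91709061]), array([ 0.11131307, -0.00733508, -0.99390413]))
{'time_s': 0.1, 'qpos': array([75.52295739, 18.43426482, -4.01494287, 83.16751104,  1.29644761,
       78.53941531, -3.25959891]), 'joint_velocities': array([-0.07749719, -0.09494909, -0.00305942, -0.13431384, -0.01288228,
       -0.00499752,  0.00397717]), 'effort': array([-5.99403156e-04, -4.92570662e+01, -4.05968819e-01, -3.13398600e+01,
       -6.39881683e-02,  3.94746987e-02,  3.41052089e-05]), 'tool_pos': array([ 0.17115258, -0.62652963,  0.20268054]), 'tool_rot': array([-1.79904116e+02,  6.96767715e-03,  1.52867654e+01]), 'force': array([ 0.93338913, -0.04150087,  1.44922003]), 'wrist_torque': array([-0.00599343, -0.06042341,  0.02771301]), 'grasp_force': 0.0, 'grip_width': 0.08674277090649457}
```

View pics/side0.png

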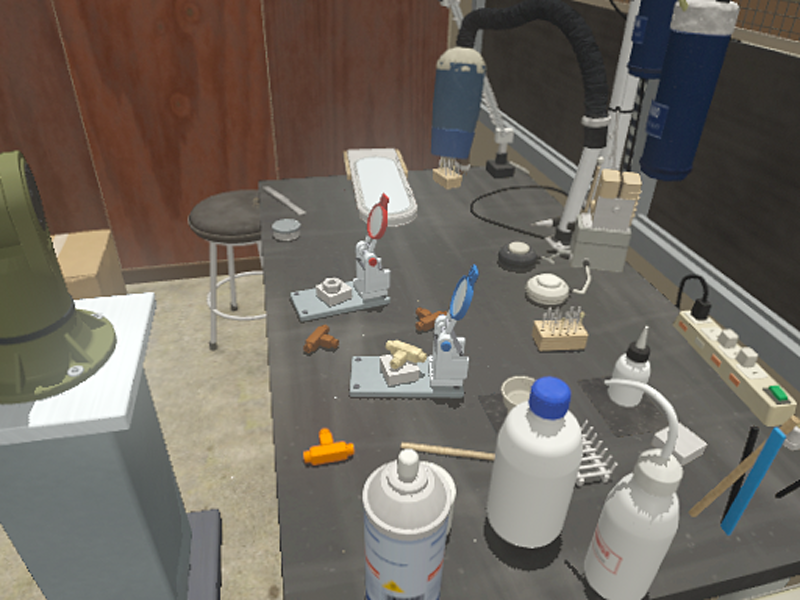

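View pics/top0.png

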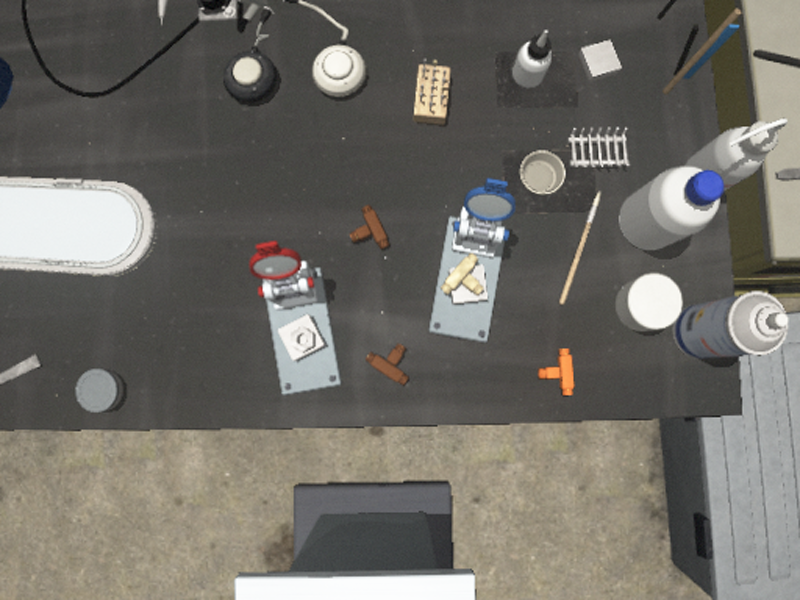

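Blue-rimmed lens: side (462,295), top (490,203); brass tee under it at side (405,352), top (464,277). Things that could be confused with them: red-rimmed lens at side (377,220) / top (276,262), blue bottle cap at side (549,398) / top (704,187), brown tees at top (375,228) and (390,365), orange tee at top (562,372). I choose the blue ring on the stand that has the brass tee on its block.

```bash
python3 - <<'E'
from h import *
import pickle
C=pickle.load(open('c.pkl','rb'))
M={}
for n,c in C.items():
    hsv=cv2.cvtColor(c['image'],cv2.COLOR_RGB2HSV)
    m=cv2.inRange(hsv,(100,120,60),(125,255,255))
    k,l,s,ce=cv2.connectedComponentsWithStats(m)
    for i in range(1,k):
        if s[i,4]>8: print(n,s[i],ce[i].round(1),(ce[i]*800/512).round())
    M[n]=m
t=C['top']['image'][100:230,260:345,::-1]; s=C['side']['image'][160:265,215:310,::-1]
t=cv2.resize(t,None,fx=4.4,fy=4.4,interpolation=cv2.INTER_CUBIC); s=cv2.resize(s,None,fx=4.4,fy=4.4,interpolation=cv2.INTER_CUBIC)
o=np.zeros((max(t.shape[0],s.shape[0]),t.shape[1]+s.shape[1],3),np.uint8);o[:t.shape[0],:t.shape[1]]=t;o[:s.shape[0],t.shape[1]:]=s
cv2.imwrite('pics/crop1.png',o);print(o.shape,t.shape)
# base outline
c=C['top'];hsv=cv2.cvtColor(c['image'],cv2.COLOR_RGB2HSV)
print(hsv[205,300],hsv[150,300])
# tall bottles: tops
print('bottle cap',tri(C['side'],(549*.64,383*.64),c,(704*.64,187*.64)))
print('can nozzle',tri(C['side'],(408*.64,455*.64),c,(772*.64,316*.64)))
E
```

```text
side [405  12   9  17  80] [409.6  20.1] [640.  31.]
side [417  14  11  18  96] [422.5  22.5] [660.  35.]
side [451  23  15   8  22] [456.5  24.5] [713.  38.]
side [454  31   4   5  10] [455.8  32.6] [712.  51.]
side [413  32  12  12  77] [418.8  38.6] [654.  60.]
side [446  35  11  16  65] [450.9  42.6] [705.  67.]
side [443  49   4   7  12] [444.4  52. ] [694.  81.]
side [447  54   5   6  15] [448.5  57.1] [701.  89.]
side [439  57   7   5  14] [442.6  58.9] [692.  92.]
side [414  67  15  21 124] [421.4  77.7] [658. 121.]
side [433  68  13  26 129] [438.7  80.3] [685. 125.]
side [421  92  21  17 114] [430.7 102.9] [673. 161.]
side [424 113   9   2  12] [427.9 113.4] [669. 177.]
side [288 169  18  36 196] [297.6 187.1] [465. 292.]
side [283 219   5   6  26] [285.  221.3] [445. 346.]
side [339 241  26  27 575] [351.5 254.3] [549. 397.]
side [461 274  42  69 655] [481.5 307.3] [752. 480.]
top [438  16  35  34 168] [456.6  30.2] [713.  47.]
top [440 109  23  22 383] [451.1 119.2] [705. 186.]
top [297 114  32  27 241] [314.2 124.2] [491. 194.]
top [291 142   3   6  15] [291.9 144.1] [456. 225.]
top [322 147   4   7  18] [323.7 149.9] [506. 234.]
(572, 792, 3) (572, 374, 3)
[ 90  16 189] [ 90   7 152]
bottle cap (array([ 0.61204726, -0.40991492,  0.19434068]), np.float64(0.002485265955129076))
can nozzle (array([ 0.46312058, -0.47301185,  0.19915667]), np.float64(0.003329935926835094))
```

View pics/crop1.png

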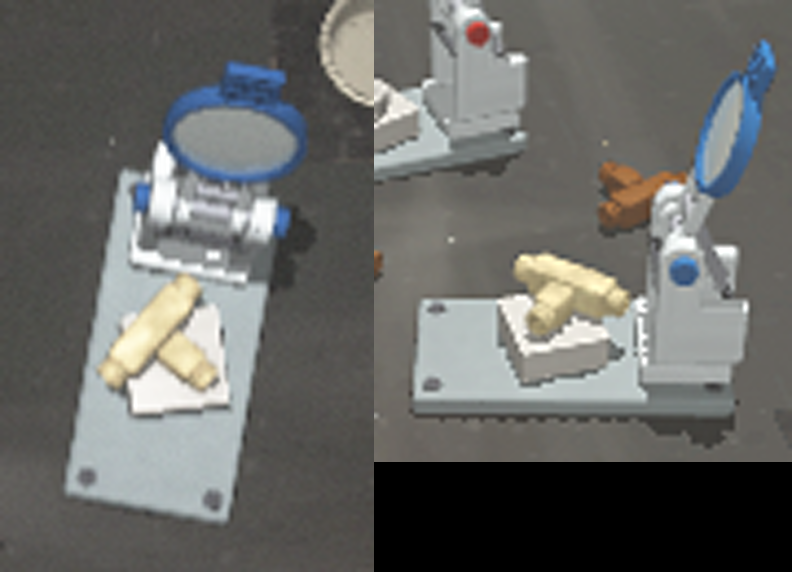

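The crop shows the blue ring with its tab at the top (254,80 in the crop), blue nuts at (142,195) and (283,222), and the brass tee on the block. It is the right stand, parked, leaning to the far side.

```bash
python3 - <<'E'
from h import *
import pickle
C=pickle.load(open('c.pkl','rb'));c=C['top'];s=C['side']
L=onz(c,291.5,144.6,.085);R=onz(c,324,150.4,.085)
print('nuts',L,R,np.linalg.norm(L-R))
y=(L-R)/np.linalg.norm(L-R); yaw=np.arctan2(-y[0],y[1]); print('yaw',yaw,np.degrees(yaw))
print('nut tri',tri(s,(285,221.3),c,(324,149.9)))
print('tip tri',tri(s,(304,170),c,(317.8,116)))
x=np.array([np.cos(yaw),np.sin(yaw),0]);pin=(L+R)/2;o=pin-.05*x;o[2]=0
print('origin',o)
# base near corners vs expected
for a,b in((-80,40),(-80,-40)):
    print(proj(c,o+x*a/1e3+y*b/1e3+[0,0,.01]))
tip=o+.085*x;tip[2]=.186
print('tip pred',tip,proj(c,tip),proj(s,tip))
r=[275,162]
rr=onz(c,276*.64,262*.64,.14);print('red ring',rr)
for d in(.13,.0,-.02):
    p=o+d*x;print('TCP at stand x',d,p,np.hypot(p[0],p[1]))
E
```

```text
nuts [ 0.59553696 -0.14020515  0.085     ] [ 0.5827104  -0.20305376  0.085     ] 0.06414412189886978
yaw -0.20132185047836884 -11.534892356174348
nut tri (array([ 0.58231542, -0.20262384,  0.08659153]), np.float64(0.0020929570126511426))
tip tri (array([ 0.62132265, -0.17740413,  0.19015221]), np.float64(0.0002572087120671645))
origin [ 0.54013352 -0.16163122  0.        ]
[274.20914835 212.18187544]
[312.10552282 218.9863718 ]
tip pred [ 0.62341679 -0.17862822  0.186     ] [318.09023646 115.56731957] [305.06903455 171.99384155]
red ring [0.54587407 0.07404098 0.14      ]
TCP at stand x 0.13 [ 0.66750793 -0.18762662  0.        ] 0.6933762190216092
TCP at stand x 0.0 [ 0.54013352 -0.16163122  0.        ] 0.5637986092656488
TCP at stand x -0.02 [ 0.52053746 -0.15763193  0.        ] 0.5438814856013274
```

Tip, nut and base-corner checks agree to about 2–4 mm (yaw −0.20 rad, origin (0.540, −0.162)). I'll lift, then cross over to behind the flap with the fingers shut.

{"api": "drive_tool", "payload": {"moves": [{"z": -45, "fingers": 1}, {"z": -90, "fingers": 1}, {"z": -130, "fingers": 1}, {"x": 20, "y": -10, "z": -130, "rz": 0.02, "fingers": 1}, {"x": 60, "y": -30, "z": -130, "rz": 0.05, "fingers": 1}, {"x": 105, "y": -52, "z": -130, "rz": 0.09, "fingers": 1}, {"x": 150, "y": -75, "z": -130, "rz": 0.13, "fingers": 1}, {"x": 197, "y": -98, "z": -130, "rz": 0.17, "fingers": 1}, {"x": 244, "y": -122, "z": -130, "rz": 0.21, "fingers": 1}, {"x": 291, "y": -145, "z": -130, "rz": 0.25, "fingers": 1}, {"x": 338, "y": -169, "z": -130, "rz": 0.29, "fingers": 1}, {"x": 385, "y": -192, "z": -130, "rz": 0.33, "fingers": 1}, {"x": 432, "y": -216, "z": -130, "rz": 0.37, "fingers": 1}, {"x": 479, "y": -239, "z": -130, "rz": 0.41, "fingers": 1}, {"x": 525, "y": -262, "z": -130, "rz": 0.44, "fingers": 1}, {"x": 565, "y": -282, "z": -130, "rz": 0.468, "fingers": 1}, {"x": 590, "y": -295, "z": -130, "rz": 0.468, "fingers": 1}, {"x": 590, "y": -295, "z": -130, "rz": 0.468, "fingers": 1}]}}

```text
invalid input at $.moves[0]: expected keys x, y, z, rx, ry, rz, fingers
```

{"api": "drive_tool", "payload": {"moves": [{"x": 0, "y": 0, "z": -45, "rx": 0, "ry": 0, "rz": 0, "fingers": 1}, {"x": 0, "y": 0, "z": -90, "rx": 0, "ry": 0, "rz": 0, "fingers": 1}, {"x": 0, "y": 0, "z": -130, "rx": 0, "ry": 0, "rz": 0, "fingers": 1}, {"x": 20, "y": -10, "z": -130, "rx": 0, "ry": 0, "rz": 0.02, "fingers": 1}, {"x": 60, "y": -30, "z": -130, "rx": 0, "ry": 0, "rz": 0.05, "fingers": 1}, {"x": 105, "y": -52, "z": -130, "rx": 0, "ry": 0, "rz": 0.09, "fingers": 1}, {"x": 150, "y": -75, "z": -130, "rx": 0, "ry": 0, "rz": 0.13, "fingers": 1}, {"x": 197, "y": -98, "z": -130, "rx": 0, "ry": 0, "rz": 0.17, "fingers": 1}, {"x": 244, "y": -122, "z": -130, "rx": 0, "ry": 0, "rz": 0.21, "fingers": 1}, {"x": 291, "y": -145, "z": -130, "rx": 0, "ry": 0, "rz": 0.25, "fingers": 1}, {"x": 338, "y": -169, "z": -130, "rx": 0, "ry": 0, "rz": 0.29, "fingers": 1}, {"x": 385, "y": -192, "z": -130, "rx": 0, "ry": 0, "rz": 0.33, "fingers": 1}, {"x": 432, "y": -216, "z": -130, "rx": 0, "ry": 0, "rz": 0.37, "fingers": 1}, {"x": 479, "y": -239, "z": -130, "rx": 0, "ry": 0, "rz": 0.41, "fingers": 1}, {"x": 525, "y": -262, "z": -130, "rx": 0, "ry": 0, "rz": 0.44, "fingers": 1}, {"x": 565, "y": -282, "z": -130, "rx": 0, "ry": 0, "rz": 0.468, "fingers": 1}, {"x": 590, "y": -295, "z": -130, "rx": 0, "ry": 0, "rz": 0.468, "fingers": 1}, {"x": 590, "y": -295, "z": -130, "rx": 0, "ry": 0, "rz": 0.468, "fingers": 1}]}}

```text
time_s: 2.35
tool_pos: [0.6638, -0.1835, 0.3321]
tool_rot: [-179.9, 0.1, -11.2]
force: [-0.7, -0.6, -0.2]
grip_width: 0.0005
grasp_force: 0.0
```

{"api": "drive_tool", "payload": {"moves": [{"x": 0, "y": 1, "z": 30, "rx": 0, "ry": 0, "rz": 0, "fingers": 1}, {"x": 0, "y": 2, "z": 65, "rx": 0, "ry": 0, "rz": 0, "fingers": 1}, {"x": 0, "y": 2, "z": 100, "rx": 0, "ry": 0, "rz": 0, "fingers": 1}, {"x": 0, "y": 2, "z": 135, "rx": 0, "ry": 0, "rz": 0, "fingers": 1}, {"x": 0, "y": 2, "z": 160, "rx": 0, "ry": 0, "rz": 0, "fingers": 1}, {"x": 0, "y": 2, "z": 160, "rx": 0, "ry": 0, "rz": 0, "fingers": 1}]}}

```text
time_s: 3.1
tool_pos: [0.6597, -0.1903, 0.171]
tool_rot: [180.0, 0.3, -11.6]
force: [-0.5, -0.4, -0.4]
grip_width: 0.0002
grasp_force: 0.0
```

```bash
python3 - <<'E'
from h import *
a=vision.read_camera('top');b=vision.read_camera('side')
t=cv2.resize(a['image'][70:220,240:360,::-1],(480,600),interpolation=cv2.INTER_CUBIC)
s=cv2.resize(b['image'][110:260,240:320,::-1],(320,600),interpolation=cv2.INTER_CUBIC)
cv2.imwrite('pics/pre.png',np.hstack([t,s]))
E
```

```text
(no output)
```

View pics/pre.png

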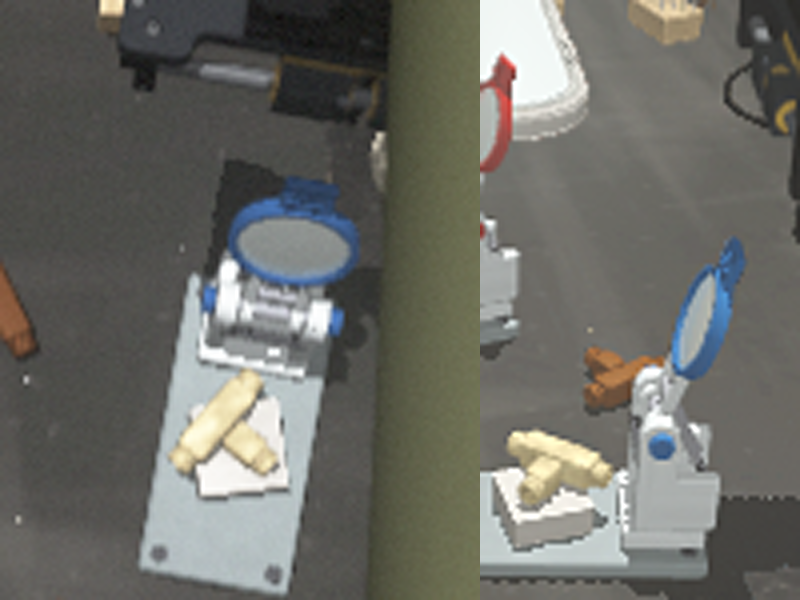

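The fingers are behind the tab, the flap is still parked and the tee is untouched. Now the push towards −x, with a force check partway.

{"api": "drive_tool", "payload": {"moves": [{"x": -8, "y": -3, "z": 0, "rx": 0, "ry": 0, "rz": 0, "fingers": 1}, {"x": -18, "y": -3, "z": 0, "rx": 0, "ry": 0, "rz": 0, "fingers": 1}, {"x": -28, "y": -3, "z": 0, "rx": 0, "ry": 0, "rz": 0, "fingers": 1}, {"x": -38, "y": -3, "z": 0, "rx": 0, "ry": 0, "rz": 0, "fingers": 1}, {"x": -48, "y": -3, "z": 0, "rx": 0, "ry": 0, "rz": 0, "fingers": 1}, {"x": -58, "y": -3, "z": 0, "rx": 0, "ry": 0, "rz": 0, "fingers": 1}]}}

```text
time_s: 3.95
tool_pos: [0.6053, -0.1743, 0.1737]
tool_rot: [180.0, -0.0, -11.5]
force: [0.6, 0.1, 0.5]
grip_width: 0.0005
grasp_force: 0.0
```

{"api": "drive_tool", "payload": {"moves": [{"x": -10, "y": 0, "z": 0, "rx": 0, "ry": 0, "rz": 0, "fingers": 1}, {"x": -20, "y": 0, "z": 0, "rx": 0, "ry": 0, "rz": 0, "fingers": 1}, {"x": -30, "y": 0, "z": 0, "rx": 0, "ry": 0, "rz": 0, "fingers": 1}, {"x": -40, "y": 0, "z": 0, "rx": 0, "ry": 0, "rz": 0, "fingers": 1}, {"x": -50, "y": 0, "z": 0, "rx": 0, "ry": 0, "rz": 0, "fingers": 1}, {"x": -60, "y": 0, "z": 0, "rx": 0, "ry": 0, "rz": 0, "fingers": 1}, {"x": -70, "y": 0, "z": 0, "rx": 0, "ry": 0, "rz": 0, "fingers": 1}, {"x": -80, "y": 0, "z": 0, "rx": 0, "ry": 0, "rz": 0, "fingers": 1}, {"x": -80, "y": 0, "z": -40, "rx": 0, "ry": 0, "rz": 0, "fingers": 1}, {"x": -80, "y": 0, "z": -90, "rx": 0, "ry": 0, "rz": 0, "fingers": 1}, {"x": -80, "y": 0, "z": -130, "rx": 0, "ry": 0, "rz": 0, "fingers": 1}, {"x": -80, "y": 0, "z": -130, "rx": 0, "ry": 0, "rz": 0, "fingers": 1}, {"x": -80, "y": 0, "z": -130, "rx": 0, "ry": 0, "rz": 0, "fingers": 1}]}}

```text
time_s: 5.58
tool_pos: [0.5272, -0.1582, 0.3029]
tool_rot: [180.0, 0.1, -11.5]
force: [0.4, -0.1, -1.6]
grip_width: 0.0003
grasp_force: 0.0
```

```bash
python3 - <<'E'
from h import *
b=vision.read_camera('side')
cv2.imwrite('pics/post.png',cv2.resize(b['image'][100:280,180:340,::-1],(533,600),interpolation=cv2.INTER_CUBIC))
print(sensors.get_obs()['force'])
E
```

```text
[ 0.31966791  0.06947566 -1.01080694]
```

View pics/post.png

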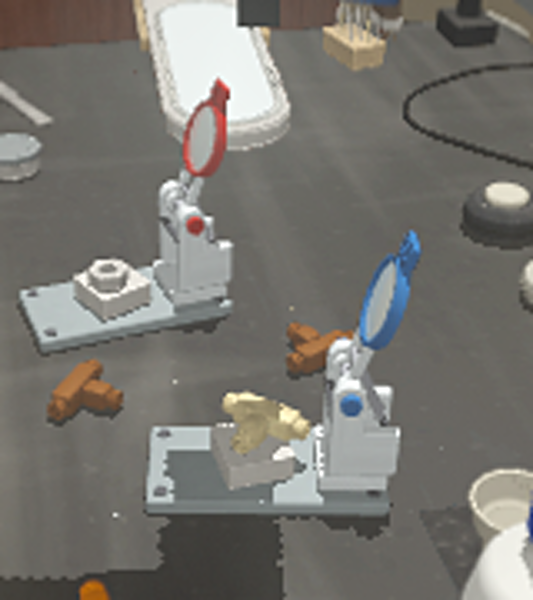

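The flap is still parked (tip at picture (412,235)) and the fingertips are above it at (260,20), so the push slipped off or fell short. I'll compare where the fingertips appear with where they should be.

```bash
python3 - <<'E'
from h import *
b=vision.read_camera('side');o=sensors.get_obs();p=o['tool_pos']
print('tips pred side',proj(b,p-[0,0,.008]),env.tip_extent,o['tool_rot'],p)
for dy in(-.015,.015):print(proj(b,p+np.array([.2*dy,.98*dy,-.008])))
im=cv2.resize(b['image'][40:140,220:300,::-1],(480,600),interpolation=cv2.INTER_CUBIC)
cv2.imwrite('pics/tips.png',im)
E
```

```text
tips pred side [256.91805769 120.54321498] 0.008 [-1.79989467e+02  1.51537953e-01 -1.15308554e+01] [ 0.52681666 -0.15824822  0.30205113]
[257.14449323 123.72538703]
[256.69987631 117.47876048]
```

View pics/tips.png

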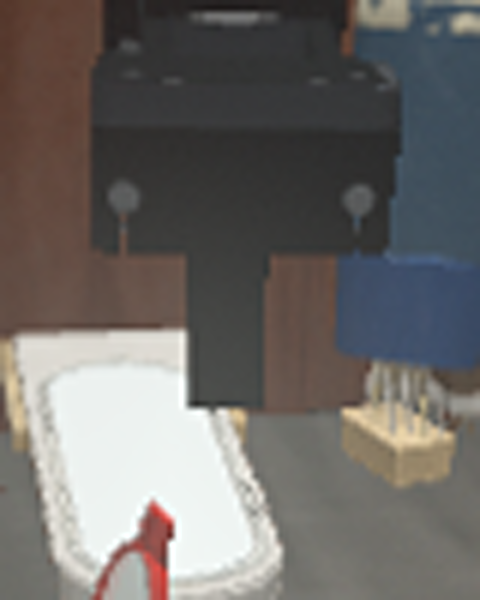

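The fingertips show at side pixel (258,108), while (257,121) was predicted from the pose. The real tips are therefore about 20 mm higher or further away than assumed. The wrist camera should tell which.

```bash
python3 - <<'E'
from h import *
w=vision.read_camera('wrist');t=vision.read_camera('top')
p=sensors.get_obs()['tool_pos'];im=w['image'][:,:,::-1].copy()
x=np.array([.9798,-.2,0]);y=np.array([.2,.9798,0]);o=np.array([.5401,-.1616,0])
P={'tip':o+.085*x+[0,0,.186],'nutL':o+.05*x+.034*y+[0,0,.085],'nutR':o+.05*x-.034*y+[0,0,.085],'corner':o-.08*x-.04*y+[0,0,.01],'TIP':p-[0,0,.008]}
for n,X in P.items():
    q=proj(w,X);print(n,q.round(1));cv2.circle(im,tuple(int(v) for v in q.round()),3,(0,0,255),1) if abs(q).max()<2000 else 0
print('cam',-w['R'].T@w['t'],w['R'][2])
cv2.imwrite('pics/wrist.png',cv2.resize(im,(800,600)))
tt=t['image'][60:240,180:380,::-1];cv2.imwrite('pics/t_unseen.png',tt)
E
```

```text
tip [255.2  91.5]
nutL [231.  125.1]
nutR [279.7 125.1]
corner [277.9 199.4]
TIP [254.1 221.3]
cam [ 0.59749962 -0.17389089  0.48425046] [-0.26349594  0.05414151 -0.96313996]
```

View pics/wrist.png

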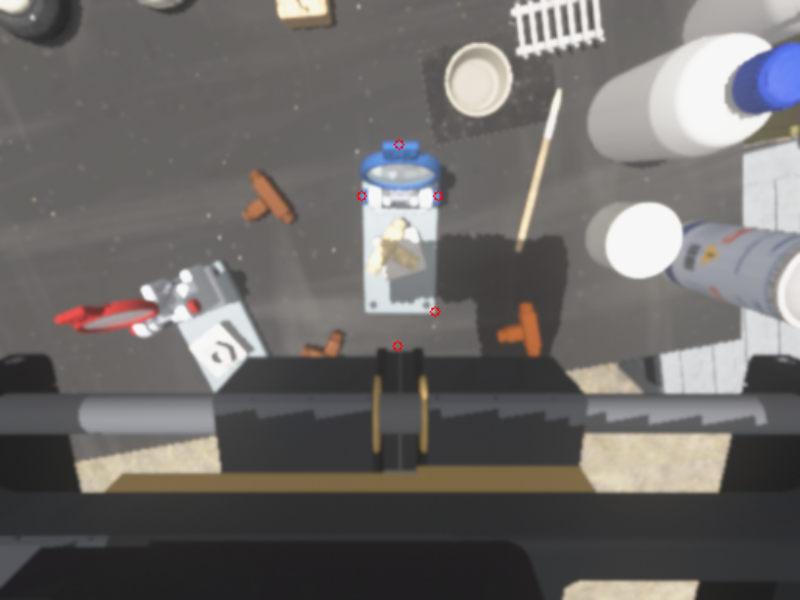

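The wrist view puts the stand where I measured it (red marks on the tab and nuts). The shut fingertips, at (400,352), look about 20 mm shorter than the model says, which explains the push only grazing the tab. I'll go back behind it and push lower (TCP z ≈ 0.145, gripper body still above the flap tip).

{"api": "drive_tool", "payload": {"moves": [{"x": 30, "y": 2, "z": 0, "rx": 0, "ry": 0, "rz": 0, "fingers": 1}, {"x": 75, "y": 2, "z": 0, "rx": 0, "ry": 0, "rz": 0, "fingers": 1}, {"x": 115, "y": 2, "z": 0, "rx": 0, "ry": 0, "rz": 0, "fingers": 1}, {"x": 143, "y": 2, "z": 0, "rx": 0, "ry": 0, "rz": 0, "fingers": 1}, {"x": 143, "y": 2, "z": 20, "rx": 0, "ry": 0, "rz": 0, "fingers": 1}, {"x": 143, "y": 2, "z": 60, "rx": 0, "ry": 0, "rz": 0, "fingers": 1}, {"x": 143, "y": 2, "z": 100, "rx": 0, "ry": 0, "rz": 0, "fingers": 1}, {"x": 143, "y": 2, "z": 135, "rx": 0, "ry": 0, "rz": 0, "fingers": 1}, {"x": 143, "y": 2, "z": 157, "rx": 0, "ry": 0, "rz": 0, "fingers": 1}, {"x": 143, "y": 2, "z": 157, "rx": 0, "ry": 0, "rz": 0, "fingers": 1}, {"x": 143, "y": 2, "z": 157, "rx": 0, "ry": 0, "rz": 0, "fingers": 1}]}}

```text
time_s: 7.15
tool_pos: [0.6679, -0.1889, 0.1474]
tool_rot: [-180.0, -0.1, -11.5]
force: [0.0, -0.7, 0.7]
grip_width: 0.0008
grasp_force: 0.0
```

```bash
python3 - <<'E'
from h import *
b=vision.read_camera('side');o=sensors.get_obs();p=o['tool_pos']
print('tips pred side',proj(b,p-[0,0,.008]),proj(b,p+[0,0,.014]),p,o['force'])
cv2.imwrite('pics/pre2.png',cv2.resize(b['image'][100:250,240:360,::-1],(480,600),interpolation=cv2.INTER_CUBIC))
E
```

```text
tips pred side [325.22065689 191.72937645] [326.56783147 182.6601606 ] [ 0.6682284  -0.1889872   0.14803239] [ 0.71648427 -0.05692211  0.47151463]
```

View pics/pre2.png

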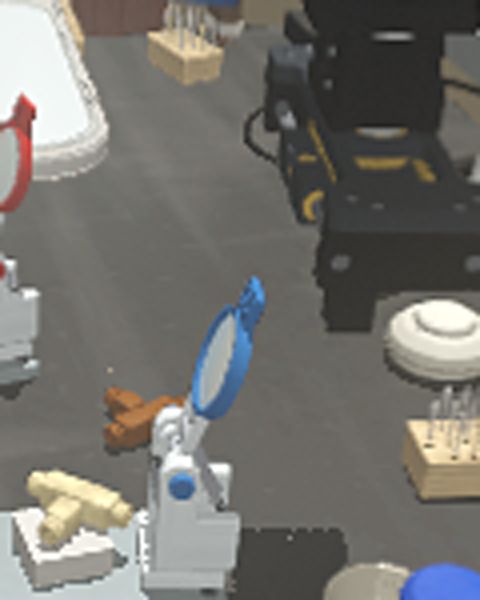

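Tips at picture (350,328), i.e. full pixel (327,182), matching a tip about 14 mm above the TCP, so roughly 0.16 m, which overlaps the tab. I'll drop 7 mm more and push all the way through.

{"api": "drive_tool", "payload": {"moves": [{"x": -10, "y": 0, "z": 7, "rx": 0, "ry": 0, "rz": 0, "fingers": 1}, {"x": -20, "y": 0, "z": 7, "rx": 0, "ry": 0, "rz": 0, "fingers": 1}, {"x": -30, "y": 0, "z": 7, "rx": 0, "ry": 0, "rz": 0, "fingers": 1}, {"x": -40, "y": 0, "z": 7, "rx": 0, "ry": 0, "rz": 0, "fingers": 1}, {"x": -50, "y": 0, "z": 7, "rx": 0, "ry": 0, "rz": 0, "fingers": 1}, {"x": -60, "y": 0, "z": 7, "rx": 0, "ry": 0, "rz": 0, "fingers": 1}, {"x": -70, "y": 0, "z": 7, "rx": 0, "ry": 0, "rz": 0, "fingers": 1}, {"x": -80, "y": 0, "z": 7, "rx": 0, "ry": 0, "rz": 0, "fingers": 1}, {"x": -90, "y": 0, "z": 7, "rx": 0, "ry": 0, "rz": 0, "fingers": 1}, {"x": -100, "y": 0, "z": 7, "rx": 0, "ry": 0, "rz": 0, "fingers": 1}, {"x": -110, "y": 0, "z": 7, "rx": 0, "ry": 0, "rz": 0, "fingers": 1}, {"x": -120, "y": 0, "z": 7, "rx": 0, "ry": 0, "rz": 0, "fingers": 1}, {"x": -130, "y": 0, "z": 7, "rx": 0, "ry": 0, "rz": 0, "fingers": 1}, {"x": -140, "y": 0, "z": 7, "rx": 0, "ry": 0, "rz": 0, "fingers": 1}, {"x": -150, "y": 0, "z": 7, "rx": 0, "ry": 0, "rz": 0, "fingers": 1}, {"x": -160, "y": 0, "z": 7, "rx": 0, "ry": 0, "rz": 0, "fingers": 1}, {"x": -160, "y": 0, "z": 7, "rx": 0, "ry": 0, "rz": 0, "fingers": 1}, {"x": -160, "y": 0, "z": -30, "rx": 0, "ry": 0, "rz": 0, "fingers": 1}, {"x": -160, "y": 0, "z": -80, "rx": 0, "ry": 0, "rz": 0, "fingers": 1}, {"x": -160, "y": 0, "z": -130, "rx": 0, "ry": 0, "rz": 0, "fingers": 1}]}}

```text
time_s: 9.7
tool_pos: [0.5107, -0.1569, 0.2781]
tool_rot: [-180.0, -0.0, -11.5]
force: [0.4, 0.5, -0.6]
grip_width: 0.0003
grasp_force: 0.0
```

```bash
python3 - <<'E'
from h import *
b=vision.read_camera('side')
cv2.imwrite('pics/post2.png',cv2.resize(b['image'][100:280,180:340,::-1],(533,600),interpolation=cv2.INTER_CUBIC))
E
```

```text
(no output)
```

View pics/post2.png

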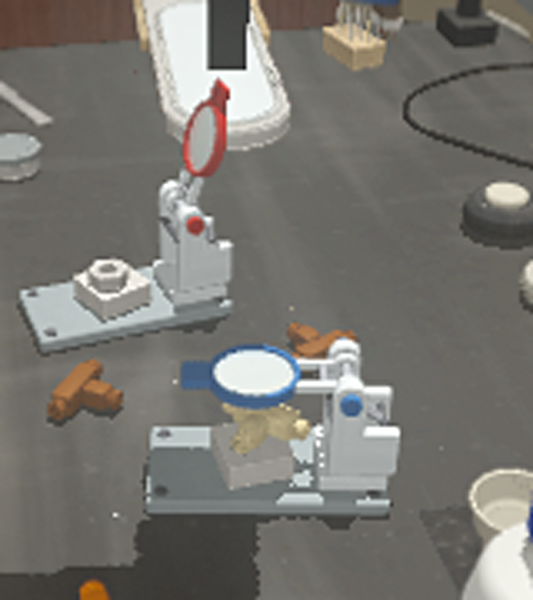

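The blue lens lies level over the tee (ring at picture (255,375)). The tee is in its place, the red lens is parked (tip at (222,85)) and the gripper is clear above. Handing in.

```bash
python3 -c "
from h import *
o=sensors.get_obs();print(o['force'],abs(o['joint_velocities']).max())
print(workorder.sign_off())"
```

```text
[ 2.05262209 -0.91097215  4.55811044] 7.541308646795132
the job is handed in; nothing more can be done
None
```

The blue lens is down and level over the brass tee after a second, lower push (the first only grazed the tab); the last picture shows the tee in place and the red lens standing, and the job is handed in at about 10 s, though sign-off returned no verdict and the arm was still settling in clear air above.

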